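Fit the battery and set the cover on the project box

TASK

Lay the block battery flat on the floor of the empty end of the open aluminium project box, then close the box with the cover that fits it, the larger of the two covers with a handle. Keep hold of that cover until it rests on the box, rather than dropping it, so that its lip is inside the walls and it sits fully down and level all round, and let go. Leave the smaller cover and the other things on the bench where they are.

Things in the scene. Friction and masses are not known exactly. Their poses are not given: they have to be found in the camera images.
- box: Open bare-aluminium box on a plywood board (176 x 116 x 8 mm), both fixed to the table. Outside 160 (x) x 100 (y) mm, walls 5 mm, inside 150 x 90 mm, inner floor 13 mm and rim 58 mm above the table. Origin on the table under the box's centre, z up. Its +x end holds a green circuit board (components up to 36 mm above the table); its -x end is empty and takes the battery.
- bay (a point): Centre of the floor of the box's empty end, 25 mm to -x from the box's centre, 13 mm above the table; axes as the box's. The empty end is 100 (x) x 90 (y) mm, bounded at +x by a 3 mm partition across the box whose top is 37 mm above the table.
- rim (a point): Centre of the box's mouth, level with its rim, 58 mm above the table; axes as the box's. Seated, the larger cover's origin is 6 mm below this point (52 mm above the table), its x along the box's x, either way round.
- cover: The larger loose cover, the one that fits: aluminium plate 164 (x) x 104 (y) x 5 mm over a solid stepped lip 6 mm deep (146 x 86 mm, its lower 3 mm 142 x 82 mm): 2 mm play a side in the box's mouth. About 0.24 kg. Origin at the centre of the lip's underside, z up; plate underside at 6 mm, top at 11 mm. Lies lip down on the table, right or left of the robot's midline.
- cover_handle (a point): Middle of the grip bar of the larger cover's dark steel bridge handle: bar 60 mm along the cover's x, 10 mm wide (y), 10 mm high, from 29 to 39 mm above the cover's origin (this point at 34 mm), on two 10 mm square feet at x = -25 and +25 mm, open beneath between them (18 mm gap to the plate).
- small_cover: The smaller cover, for another box, to be left alone: same form and handle, plate 112 (x) x 76 (y) x 5 mm. Origin as for the larger cover. It lies on the side of the table opposite to the larger one; which side varies.
- battery: Loose rectangular block battery lying flat: 26 (x) x 46 (y) x 17 (z) mm, dark case with a brass band, two 2 mm high terminals on its +y end. About 46 g. Origin at the centre of its underside, z up.
- pot: Bystander: small potentiometer standing shaft up, 24 mm across, 28 mm high, origin under its centre.
- screwdriver: Bystander: 160 mm screwdriver lying at the right, beyond the cover there, origin under its middle.
- solder_tube: Bystander: clear tube with an orange cap, 71 mm long, 12 mm thick, lying to the right of the battery; origin under its middle.
- pliers: Bystander: black-handled pliers, 135 mm long, 10 mm high, lying at the left, beyond the cover there; origin under the pivot.
Things that resemble listed ones, but are neither listed nor needed, are in the scene too. Leave any orange look-alike of the box alone.

How it is judged (in metres and radians):
On the way, in this order (a step that is already met when the one before it is completed fails the run):
1. the battery lies flat on the floor of the box's empty end, let go (x of battery in the frame of box between -0.066 and 0.016 m and y of battery in the frame of box between -0.036 and 0.036 m and z of battery in the frame of box between 0.008 and 0.018 m and angle between battery's own z axis and vertical below 0.12 rad and contact force between the fingers and battery below 0.05 N), for 0.2 s.
2. the larger cover, still held, has been lowered to within 4 mm of its seat in the rim (z of cover in the frame of box below 0.056 m and horizontal distance between cover and box below 0.006 m and contact force between the fingers and cover above 0.3 N), for 0.05 s.
At the end, for the whole second after the job is handed in: The battery lies flat (within 0.12 rad) on the floor of the box's empty end; the larger cover rests on the rim, let go and still, its origin within 5 mm of the box's centre and 50 to 53.5 mm above the box's origin, level within 0.02 rad and in line with the box within 0.1 rad (x of battery in the frame of box between -0.066 and 0.016 m and y of battery in the frame of box between -0.036 and 0.036 m and z of battery in the frame of box between 0.008 and 0.018 m and angle between battery's own z axis and vertical below 0.12 rad and z of cover in the frame of box between 0.05 and 0.0535 m and horizontal distance between cover and box below 0.005 m and angle between cover's own z axis and vertical below 0.02 rad and angle between the x axis of cover and the x axis of box, either way round below 0.1 rad and linear speed of cover below 0.01 m/s and contact force between the fingers and cover below 0.05 N); the robot touches nothing.
It fails at once if a bystander (small cover) is moved more than 25 mm (distance of small_cover from where it was at the start of the episode above 0.025 m).
It fails at once if a bystander (pot) is moved more than 25 mm (distance of pot from where it was at the start of the episode above 0.025 m).
It fails at once if a bystander (screwdriver) is moved more than 25 mm (distance of screwdriver from where it was at the start of the episode above 0.025 m).
It fails at once if a bystander (solder tube) is moved more than 25 mm (distance of solder_tube from where it was at the start of the episode above 0.025 m).
It fails at once if a bystander (pliers) is moved more than 25 mm (distance of pliers from where it was at the start of the episode above 0.025 m).
It also fails if it takes over 54 s, if anything falls off the work surface, if the arm or the gripper's body presses on something with over 40 N, if the wrist force passes 120 N, or if a joint passes its speed limit or range.

ROBOT

A 6-joint arm with a two-finger parallel gripper is mounted at the origin on the work surface. World frame = base frame: x ahead of the robot, y to its left, z up, the work surface at z = 0. Lengths are in m, angles in degrees, forces in N, time in s.
With the tool pointing down it reaches from about 0.25 to 0.725 m from the base axis. Payload 9.7 kg.
Tool frame: the origin (TCP) lies midway between the tips of the shut fingers; the grasp point (between the pads) lies 19 mm behind it; x points along the fingers, y is the direction in which the jaws open and shut, and the axes are right-handed (so a half turn about x gives the same grasp; the last joint's range is limited). The gripper opens to 85 mm and grips with 20 to 120 N. Pads are 22 mm wide; open, the fingers measure 114 mm over their backs; the gripper's body (76 mm by 85 mm) begins 54 mm behind the grasp point. The pads swing forward as they close: fully open they stand 13 mm farther back than shut.
Start: joints at [-64.973, 4.979, 10.078, 95.1, 0, 90], TCP at [0.233, -0.498, 0.231] pointing down, gripper open.
Joint ranges: [-179.16, 179.16], [-48.56, 103.87], [-65.8, 70.77], [-126.05, 130.52], [-82.76, 87.17], [-180, 180]. Speed limits (degrees/s): [127.2, 127.2, 147.25, 180, 180, 180].

INTERFACE

Orientations are given as [roll, pitch, yaw] about the fixed x, y, z axes, in that order (R = Rz(yaw) Ry(pitch) Rx(roll)).
In Python, from workcell import bot, cams gives the robot as it stands.
- The arm moves only by the tool apply_moves, never from a script. Its argument "commands" is a list of rows, each a list of 5 numbers: the shift along the tool's x, y, z in m, then the turn about the tool's x in rad, then the opening, from -1 (shut) to 1 (fully open). In form: [[tx, ty, tz, roll, hand], ...]. A call has 1 to 12 rows; each row is the pose to reach, as a shift and turn from the pose measured when the call began, along the tool's axes at that moment; what a row does not reach only later rows make up. A row lasts 1/10 s, in which the tool goes at most 50 mm and 8.59 degrees, less where a joint would pass 70% of its speed; a pose out of reach is approached as far as the arm can. A call with a gripper value outside its range is refused whole. The fingers move at their own pace and stop on an object; "newtons" is the grip in N (left out, the last holds). Time passes only in rows, so rows that repeat a pose let the fingers close. It gives the time, the measured TCP pose, the force and the opening at its end, in the units of the state.
- bot.get_obs(): the state, without advancing time (a new reading comes with each control period).
- cams.camera(name): name is "scene" or "top" or "wrist"; returns a dict with "frame" (384x512x3 uint8, blue, green, red), "depth" (384x512 float32, m along the optical axis (not along the pixel's ray), 0 where there is no reading), "camera_matrix" (3x3 intrinsics, pixels), "R" (3x3) and "t" (3): a world point X has camera coordinates R X + t; the wrist camera has in their place "mount" (4x4, takes a point from camera to tool coordinates, whose origin is the TCP and whose axes are the tool frame's). Camera axes: x right, y down, z forward; pixel columns grow to the right and rows downward; lengths in m; the calibration is good to about 2 mm. A picture is of the moment at which its call begins: read the wrist's pose just before it.
- bot.job_done(): hands the job in, once; it reports no verdict.
Trained networks look in the newest picture that a camera, given by its name, has taken for a name from the list of things; names that differ only in an ending like _2 or _b are one class to them, and where a whole thing is asked for, a point or a joint stands for the part that bears it (a point fixed in the world has none). Each returns a list of dicts, best first, with "confidence" (0 to 1); they miss things now and then, are a little off and sometimes report something else, mostly with a low value. They report only what shows in the picture. A call takes as long as a camera call. They do not tell look-alikes from the thing itself.
- cams.spot_in(name, camera): "rect" ([left, top, right, bottom] in pixels, round what is visible of it).
The state is a dict: "time": time; "q": joint angles; "qd": joint speeds; "joint_efforts": joint torques, N m; "ee_pos": TCP position; "tcp_rot": TCP orientation; "wrist_force": force on the tool from outside, world axes, zero at the start; "torque": the same for the moment, N m; "opening": finger opening in m.
Only numpy, scipy, OpenCV 4.12 (cv2) and the standard library are available. Lean on these libraries where they do the work, as an engineer would, in place of code of your own. Each camera call takes 0.05 s, during which the arm holds its last target. There are 200 camera calls.

## Working session

There is one attempt and no reset: what is moved stays moved. The work goes in short steps, Python scripts to look and compute and a tool call to move; the robot and the scene stay as the last step left them, time stands still between calls to the robot, and variables do not carry over. Pictures are saved under pics/ and viewed, about 8 in all and at most 12, crops included, and the job is handed in when it is done.

Besides the shell and the picture viewer there is one more tool, called after "Request:" as name(argument=value, ...), one argument or row to a line, values as JSON. apply_moves: Moves the arm, as the interface text tells. Its arguments: {"type":"object","properties":{"commands":{"type":"array"},"newtons":{"type":"number"}},"required":["commands"]}

```bash
mkdir -p pics; ls; cat > h.py <<'E'
import numpy as np,cv2
from workcell import bot,cams
from scipy.spatial.transform import Rotation as Ro
def cloud(c,o=None):
    d=c["depth"];K=c["camera_matrix"];v,u=np.mgrid[:d.shape[0],:d.shape[1]]
    P=np.stack([(u-K[0,2])/K[0,0]*d,(v-K[1,2])/K[1,1]*d,d],-1)
    if "mount" in c:
        M=np.array(c["mount"]);P=P@M[:3,:3].T+M[:3,3]
        R=rot(o);W=P@R.T+np.array(o["ee_pos"])
    else: W=(P-np.array(c["t"]))@np.array(c["R"])
    W[d==0]=np.nan
    return W
def rot(o):
    return Ro.from_euler("xyz",o["tcp_rot"],degrees=True).as_matrix()
E
python3 - <<'E'
from h import *
o=bot.get_obs();print({k:np.round(v,3) for k,v in o.items()})
for n in ["top","scene"]:
    c=cams.camera(n);cv2.imwrite(f"pics/{n}0.png",c["frame"]);W=cloud(c);np.save(n+"0.npy",W)
    for t in ["box","cover","small_cover","battery","pot","screwdriver","solder_tube","pliers"]:
        for r in cams.spot_in(t,n)[:3]:
            b=np.array(r["rect"]).astype(int);u,v=(b[0]+b[2])//2,(b[1]+b[3])//2
            print(n,t,round(r["confidence"],2),b,np.round(W[min(v,383),min(u,511)],3))
a=cv2.imread("pics/top0.png");cv2.imwrite("pics/top0b.png",cv2.resize(a,(768,576)))
E
```

```text
pics
{'time': np.float64(0.0), 'q': array([-6.4972e+01,  5.0100e+00,  1.0032e+01,  9.5100e+01, -2.0000e-03,
        9.0001e+01]), 'qd': array([-0.006, -0.081,  0.022, -0.006,  0.09 , -0.05 ]), 'joint_efforts': array([ 0.0000e+00, -5.2039e+01,  4.6481e+01,  1.6000e-02,  0.0000e+00,
       -0.0000e+00]), 'ee_pos': array([ 0.233, -0.498,  0.231]), 'tcp_rot': array([-88.351,  89.922, 116.676]), 'wrist_force': array([ 0.377, -0.193,  0.573]), 'torque': array([ 0.009,  0.005, -0.046]), 'opening': np.float64(0.086)}
top box 0.83 [354 265 412 343] [ 0.221 -0.307  0.017]
top box 0.56 [212  84 271 162] [0.649 0.033 0.017]
top cover 0.57 [ 89 172 150 247] [0.425 0.315 0.039]
top small_cover 0.56 [362 187 409 242] [ 0.431 -0.317  0.011]
top battery 0.67 [262 193 287 206] [ 0.461 -0.051  0.019]
top battery 0.53 [209  82 268 165] [0.65  0.041 0.013]
top pot 0.33 [349  93 363 156] [ 0.657 -0.252  0.003]
top pot 0.32 [210  82 268 165] [0.649 0.038 0.016]
top screwdriver 0.77 [352  94 363 159] [ 0.643 -0.249  0.028]
top solder_tube 0.72 [312 192 316 222] [ 0.445 -0.148  0.01 ]
top pliers 0.8 [117  85 166 111] [0.712 0.288 0.009]
scene box 0.74 [176 213 250 275] [0.647 0.034 0.01 ]
scene box 0.69 [251 106 309 147] [ 0.225 -0.319  0.009]
scene cover 0.92 [306 259 380 330] [0.441 0.333 0.033]
scene cover 0.43 [285 241 296 255] [0.472 0.145 0.01 ]
scene cover 0.26 [208 314 259 349] [ 0.708  0.274 -0.   ]
scene battery 0.63 [181 212 249 271] [0.64  0.031 0.015]
scene battery 0.62 [250 192 268 205] [ 0.461 -0.046  0.019]
scene pot 0.66 [284 243 299 254] [0.469 0.145 0.008]
scene screwdriver 0.76 [173 165 199 181] [ 0.611 -0.244  0.022]
scene solder_tube 0.65 [238 172 262 183] [ 0.439 -0.144  0.009]
scene solder_tube 0.51 [177 215 251 272] [0.645 0.035 0.014]
scene pliers 0.93 [209 318 260 350] [0.711 0.287 0.011]
```

View pics/top0b.png

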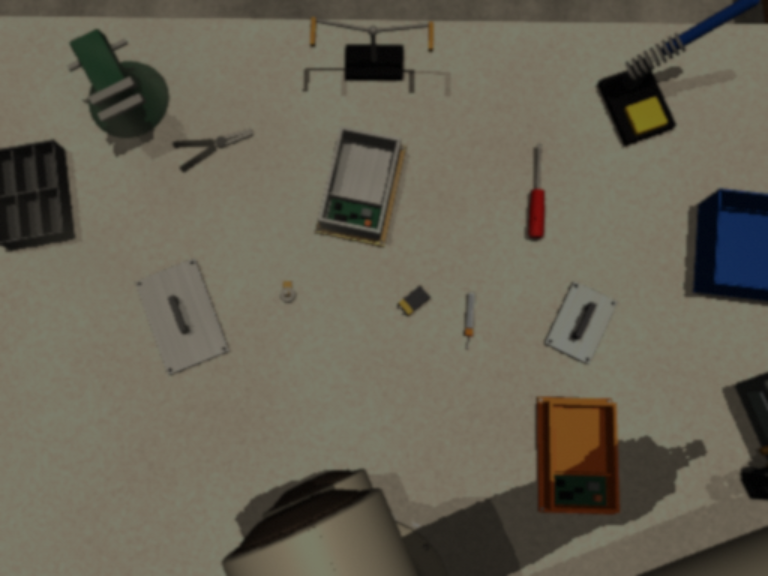

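The aluminium box is at about (360,187) in the enlarged view, with its board end toward the robot; the orange one at (578,455) is the look-alike. The larger cover is the left plate at (182,315), clearly bigger than the right one at (582,322). The battery is at (413,300). Next I'll measure their poses.

```bash
python3 - <<'E'
from h import *
def fit(P,name):
    r=cv2.minAreaRect((P[:,:2]*1000).astype(np.float32));print(name,len(P),np.round(r[0],1),np.round(r[1],1),round(r[2],1),"z",np.round(np.percentile(P[:,2],[5,50,95]),4))
for n in ["top","scene"]:
    W=np.load(n+"0.npy").reshape(-1,3);W=W[np.isfinite(W).all(1)]
    def sel(x,y,rx,ry,z0,z1): return W[(abs(W[:,0]-x)<rx)&(abs(W[:,1]-y)<ry)&(W[:,2]>z0)&(W[:,2]<z1)]
    fit(sel(.65,.035,.12,.1,.05,.066),n+" rim")
    fit(sel(.425,.32,.12,.1,.006,.018),n+" cover")
    fit(sel(.425,.32,.12,.1,.03,.05),n+" handle")
    fit(sel(.461,-.05,.04,.04,.010,.03),n+" batt")
    fit(sel(.47,.145,.03,.03,.010,.04),n+" pot")
    fit(sel(.425,-.32,.08,.07,.006,.018),n+" small")
    S=sel(.5,.0,.15,.15,-.02,.006);print(np.median(S[:,2]))
a=cv2.imread("pics/top0.png");cv2.imwrite("pics/c1.png",np.vstack([cv2.resize(a[175:225,245:325],(800,500),interpolation=2)[:300], cv2.resize(a[75:170,190:355],(800,300) ,interpolation=2)]))
M=cams.camera("wrist");print(np.round(M["mount"],3),M["camera_matrix"])
E
```

```text
top rim 553 [646.3  36.9] [100.9 162.3] 79.0 z [0.0516 0.0578 0.0617]
top cover 2728 [418.4 318.6] [188.3 219. ] 89.8 z [0.0076 0.0113 0.0149]
top handle 125 [426.7 320.2] [59.8 11.3] 24.8 z [0.034  0.0389 0.0429]
top batt 216 [459.7 -53.4] [26.6 47.9] 41.3 z [0.0134 0.0175 0.0214]
top pot 40 [465.7 151. ] [21.1 20.3] 65.4 z [0.01   0.0115 0.0281]
top small 1373 [ 424.4 -317.8] [152.3 137.8] 1.2 z [0.0074 0.0118 0.0155]
0.0006291426099180159
scene rim 553 [645.6  36.3] [104.8 160.1] 79.2 z [0.051  0.0572 0.0602]
scene cover 2423 [415.3 320.5] [209.5 139.5] 10.1 z [0.0088 0.0116 0.0144]
scene handle 109 [426.6 321. ] [60.5 10.3] 23.3 z [0.0323 0.0397 0.042 ]
scene batt 129 [459.2 -53.8] [29.5 48.8] 40.2 z [0.0114 0.0172 0.0201]
scene pot 32 [467.2 150.1] [22.7 21.2] 42.5 z [0.0101 0.0118 0.0284]
scene small 437 [ 440.  -324.8] [ 82.5 131.2] 66.4 z [0.0077 0.0114 0.015 ]
0.0005397678149644704
[[-0.001 -0.327  0.945 -0.143]
 [ 1.    -0.001  0.001 -0.   ]
 [ 0.001  0.945  0.327 -0.084]
 [ 0.     0.     0.     1.   ]] [[267.29208185   0.         253.06386416]
 [  0.         267.29208185 195.95397026]
 [  0.           0.           1.        ]]
```

```bash
cat >> h.py <<'E'
def plan(x,y,z,ang):
    "shift in tool axes and roll for TCP at xyz, jaws (tool y) along ang deg (mod 180)"
    o=bot.get_obs();R=rot(o);p=R.T@(np.array([x,y,z])-o["ee_pos"])
    j=np.degrees(np.arctan2(R[1,1],R[0,1]))
    # tool x points down: roll + turns clockwise about world z
    d=(ang-j+90)%180-90
    r=-np.sign(-R[2,0])*d if False else (d if R[2,0]>0 else -d)
    q6=o["q"][5]
    print("jaw",round(j,2),"tcp",np.round(o["ee_pos"],4),"toolx",np.round(R[:,0],3),"q6",round(q6,1),"t",round(o["time"],2),"open",round(o["opening"],4))
    print("shift",np.round(p,4),"roll rad",round(np.radians(r),4),"alt",round(np.radians(r-np.sign(r)*180),3))
E
python3 -c "
from h import *
plan(.4595,-.0535,.2,41)"
```

```text
jaw -64.97 tcp [ 0.2327 -0.4984  0.2313] toolx [-0. -0. -1.] q6 90.0 t 0.95 open 0.0853
shift [ 0.0313 -0.3071 -0.3937] roll rad 1.292 alt -1.85
```

Request:
apply_moves(
  commands=[
    [0, -0.307, -0.394, -1.85, 0.4],
    [0, -0.307, -0.394, -1.85, 0.4],
    [0, -0.307, -0.394, -1.85, 0.4],
    [0, -0.307, -0.394, -1.85, 0.4],
    [0, -0.307, -0.394, -1.85, 0.4],
    [0, -0.307, -0.394, -1.85, 0.4],
    [0, -0.307, -0.394, -1.85, 0.4],
    [0, -0.307, -0.394, -1.85, 0.4],
    [0, -0.307, -0.394, -1.85, 0.4],
    [0.03, -0.307, -0.394, -1.85, 0.4],
    [0.03, -0.307, -0.394, -1.85, 0.4],
    [0.03, -0.307, -0.394, -1.85, 0.4],
  ],
)

```text
time: 2.15
ee_pos: [0.4599, -0.0516, 0.2]
tcp_rot: [-138.9, 89.9, 169.8]
wrist_force: [-0.1, 0.5, 0.5]
opening: 0.0596
```

```bash
python3 -c "
from h import *
plan(.4595,-.0535,.14,41)"
```

```text
jaw 38.7 tcp [ 0.4599 -0.0516  0.2   ] toolx [-0.002  0.    -1.   ] q6 44.9 t 2.15 open 0.0596
shift [ 0.06   -0.0014  0.0013] roll rad -0.0401 alt 3.101
```

Request:
apply_moves(
  commands=[
    [0.03, -0.001, 0.001, -0.04, 0.1],
    [0.06, -0.001, 0.001, -0.04, 0.1],
    [0.06, -0.001, 0.001, -0.04, 0.1],
    [0.06, -0.001, 0.001, -0.04, 0.1],
    [0.06, -0.001, 0.001, -0.04, 0.1],
  ],
)

```text
time: 2.65
ee_pos: [0.4603, -0.0532, 0.1418]
tcp_rot: [79.2, 90.0, 30.2]
wrist_force: [0.0, 0.8, -0.6]
opening: 0.0468
```

```bash
cat > w.py <<'E'
from h import *
import sys
x,y,r,z0,z1,name=*map(float,sys.argv[1:6]),sys.argv[6]
o=bot.get_obs();c=cams.camera("wrist");W=cloud(c,o)
f=c["frame"].copy()
m=np.isfinite(W).all(-1)&(np.hypot(W[...,0]-x,W[...,1]-y)<r)&(W[...,2]>z0)&(W[...,2]<z1)
n,l,s,_=cv2.connectedComponentsWithStats(m.astype(np.uint8))
for k in range(1,n):
    if s[k,4]>100:
        P=W[l==k];q=cv2.minAreaRect((P[:,:2]*1000).astype(np.float32))
        print(s[k],np.round(q[0],1),np.round(q[1],1),round(q[2],1),"z",np.round(np.percentile(P[:,2],[5,50,95]),4))
        cv2.drawContours(f,cv2.findContours((l==k).astype(np.uint8),0,2)[0],-1,(0,0,255),1)
cv2.imwrite(f"pics/{name}.png",f)
E
python3 w.py .4595 -.0535 .05 .012 .03 w1
```

```text
[ 240  165   25   44 1050] [458.3 -53.4] [25.7 46.6] 40.0 z [0.016  0.0173 0.0185]
```

View pics/w1.png

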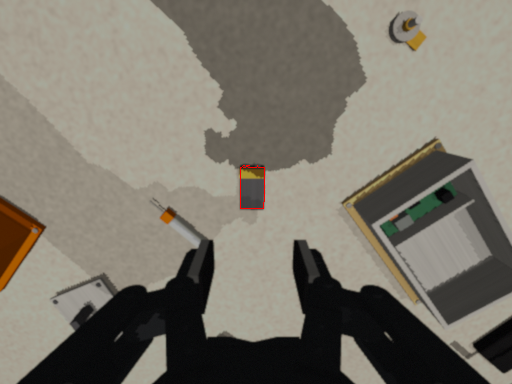

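The wrist view shows the battery outlined at (252,187), between the jaws and aligned with them. I'll descend.

```bash
python3 -c "
from h import *
plan(.4585,-.0534,.004,40.2)"
```

```text
jaw 40.97 tcp [ 0.4604 -0.0532  0.1418] toolx [ 0.  0. -1.] q6 42.4 t 2.7 open 0.0467
shift [ 0.1378 -0.0016 -0.0011] roll rad 0.0135 alt -3.128
```

Request:
apply_moves(
  commands=[
    [0.04, -0.0016, -0.001, 0.013, 0.1],
    [0.08, -0.0016, -0.001, 0.013, 0.1],
    [0.11, -0.0016, -0.001, 0.013, 0.1],
    [0.13, -0.0016, -0.001, 0.013, 0.1],
    [0.1375, -0.0016, -0.001, 0.013, 0.1],
    [0.1375, -0.0016, -0.001, 0.013, 0.1],
    [0.1375, -0.0016, -0.001, 0.013, -1],
    [0.1375, -0.0016, -0.001, 0.013, -1],
    [0.1375, -0.0016, -0.001, 0.013, -1],
    [0.1375, -0.0016, -0.001, 0.013, -1],
    [0.1375, -0.0016, -0.001, 0.013, -1],
  ],
  newtons=25,
)

```text
time: 3.8
ee_pos: [0.4598, -0.0536, 0.0061]
tcp_rot: [44.8, 89.8, -4.9]
wrist_force: [-0.2, -0.6, 7.1]
opening: 0.0253
```

Request:
apply_moves(
  commands=[
    [-0.02, 0, 0, 0, -1],
    [-0.05, 0, 0, 0, -1],
    [-0.1, 0, 0, 0, -1],
    [-0.14, 0, 0, 0, -1],
    [-0.14, 0, 0, 0, -1],
  ],
)

```text
time: 4.3
ee_pos: [0.4618, -0.0539, 0.1527]
tcp_rot: [43.4, 89.3, -6.4]
wrist_force: [-0.2, -0.2, -1.0]
opening: 0.0249
```

```bash
python3 -c "
from h import *
plan(.6705,.0318,.145,-11)"
```

```text
jaw 40.24 tcp [ 0.4618 -0.0539  0.1527] toolx [ 0.013 -0.001 -1.   ] q6 43.1 t 4.3 open 0.0249
shift [0.0103 0.2146 0.0693] roll rad 0.8942 alt -2.247
```

Request:
apply_moves(
  commands=[
    [0, 0.05, 0.016, 0.15, -1],
    [0, 0.1, 0.032, 0.3, -1],
    [0, 0.15, 0.048, 0.45, -1],
    [0, 0.2, 0.065, 0.6, -1],
    [0, 0.2146, 0.069, 0.75, -1],
    [0, 0.2146, 0.069, 0.894, -1],
    [0.005, 0.2146, 0.069, 0.894, -1],
    [0.01, 0.2146, 0.069, 0.894, -1],
    [0.01, 0.2146, 0.069, 0.894, -1],
  ],
)

```text
time: 5.2
ee_pos: [0.6695, 0.0317, 0.1445]
tcp_rot: [93.5, 89.3, -7.4]
wrist_force: [0.3, 0.1, -0.1]
opening: 0.025
```

```bash
python3 - <<'E'
from h import *
plan(.6705,.0318,.025,-11)
o=bot.get_obs();c=cams.camera("wrist");cv2.imwrite("pics/w2.png",c["frame"]);W=cloud(c,o)
P=W[np.isfinite(W).all(-1)&(abs(W[...,2]-.058)<.004)&(np.hypot(W[...,0]-.646,W[...,1]-.037)<.11)]
q=cv2.minAreaRect((P[:,:2]*1000).astype(np.float32));print(len(P),q)
R=rot(o);T=(W-o["ee_pos"])@R
m=(abs(T[...,1])<.012)&(abs(T[...,2])<.04)&(T[...,0]>-.03)&(T[...,0]<.03)
print("battery in tool",m.sum(),np.percentile(T[m],[2,50,98],axis=0).round(4).tolist())
E
```

```text
jaw -10.82 tcp [0.6695 0.0317 0.1445] toolx [ 0.012 -0.002 -1.   ] q6 103.6 t 5.2 open 0.025
shift [ 0.1195 -0.0005 -0.0002] roll rad 0.0031 alt -3.138
3129 ((645.2925415039062, 36.17210388183594), (100.51810455322266, 160.65670776367188), 78.93775939941406)
battery in tool 3369 [[-0.0124, -0.0115, -0.0239], [-0.0111, -0.0001, -0.0048], [-0.0007, 0.0115, 0.022]]
```

View pics/w2.png

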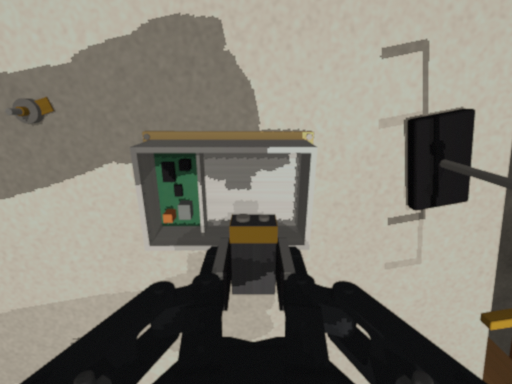

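The battery is held straight between the fingers, at about (253,240), and the empty end lies below it. Lowering into the bay now.

Request:
apply_moves(
  commands=[
    [0.04, -0.001, 0, 0, -1],
    [0.07, -0.001, 0, 0, -1],
    [0.095, -0.001, 0, 0, -1],
    [0.11, -0.001, 0, 0, -1],
    [0.117, -0.001, 0, 0, -1],
    [0.121, -0.001, 0, 0, -1],
    [0.123, -0.001, 0, 0, -1],
    [0.1235, -0.001, 0, 0, -1],
    [0.1235, -0.001, 0, 0, -1],
    [0.1235, -0.001, 0, 0, -1],
  ],
)

```text
time: 6.25
ee_pos: [0.6706, 0.0317, 0.0224]
tcp_rot: [94.7, 89.2, -6.2]
wrist_force: [-0.2, -0.5, 1.0]
opening: 0.0254
```

Request:
apply_moves(
  commands=[
    [0.002, 0, 0, 0, -1],
    [0.0035, 0, 0, 0, -1],
    [0.0035, 0, 0, 0, -1],
    [0.0035, 0, 0, 0, -1],
  ],
)

```text
time: 6.65
ee_pos: [0.6708, 0.0318, 0.0193]
tcp_rot: [95.4, 89.2, -5.5]
wrist_force: [-0.8, 0.8, 3.9]
opening: 0.0255
```

Request:
apply_moves(
  commands=[
    [0, 0, 0, 0, 0.1],
    [0, 0, 0, 0, 0.1],
    [0, 0, 0, 0, 0.1],
    [-0.03, 0, 0, 0, 0.1],
    [-0.07, 0, 0, 0, 0.1],
    [-0.11, 0, 0, 0, 0.1],
    [-0.16, 0, 0, 0, 0.1],
    [-0.18, 0, 0, 0, 0.1],
    [-0.18, 0, 0, 0, 0.1],
    [-0.18, 0, 0, 0, 0.1],
  ],
)

```text
time: 7.65
ee_pos: [0.6684, 0.032, 0.1988]
tcp_rot: [95.5, 89.2, -5.4]
wrist_force: [-0.6, -0.0, -0.8]
opening: 0.0465
```

```bash
python3 - <<'E'
from h import *
plan(.5,.20,.20,20)
o=bot.get_obs();c=cams.camera("wrist");cv2.imwrite("pics/w3.png",c["frame"]);W=cloud(c,o)
F=np.isfinite(W).all(-1)
P=W[F&(abs(W[...,2]-.058)<.004)&(np.hypot(W[...,0]-.646,W[...,1]-.037)<.11)]
q=cv2.minAreaRect((P[:,:2]*1000).astype(np.float32));print(len(P),q)
b=W[F&(np.hypot(W[...,0]-.6705,W[...,1]-.032)<.035)&(W[...,2]>.024)&(W[...,2]<.04)]
print(len(b),cv2.minAreaRect((b[:,:2]*1000).astype(np.float32)),np.percentile(b[:,2],[5,50,95]))
E
```

```text
jaw -10.86 tcp [0.6684 0.032  0.1988] toolx [ 0.014 -0.001 -1.   ] q6 103.6 t 7.65 open 0.0465
shift [-0.0038 -0.197  -0.1333] roll rad -0.5386 alt 2.603
2467 ((645.47216796875, 36.07368850708008), (100.48078918457031, 160.6182861328125), 79.0488510131836)
830 ((670.9754638671875, 32.09451675415039), (46.71467590332031, 25.94003677368164), 78.64805603027344) [0.02900313 0.03030108 0.03150907]
```

View pics/w3.png

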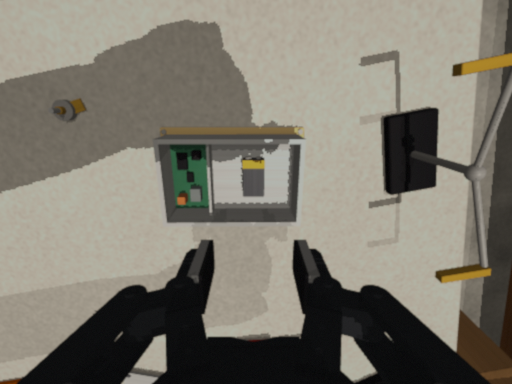

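The battery lies flat in the bay: top at 30.3 mm, seen at (253,177), free of the fingers. On to the larger cover.

```bash
python3 -c "
from h import *
plan(.4267,.3206,.18,114)"
```

```text
jaw -10.86 tcp [0.668  0.032  0.1977] toolx [ 0.012 -0.001 -1.   ] q6 103.6 t 7.7 open 0.0468
shift [ 0.0143 -0.2915 -0.238 ] roll rad 0.9624 alt -2.179
```

Request:
apply_moves(
  commands=[
    [0.002, -0.036, -0.03, -0.15, 0.1],
    [0.002, -0.073, -0.06, -0.3, 0.1],
    [0.002, -0.11, -0.09, -0.45, 0.1],
    [0.002, -0.146, -0.12, -0.6, 0.1],
    [0.002, -0.182, -0.15, -0.75, 0.1],
    [0.002, -0.218, -0.18, -0.9, 0.1],
    [0.002, -0.255, -0.21, -1.05, 0.1],
    [0.005, -0.2915, -0.238, -1.2, 0.1],
    [0.01, -0.2915, -0.238, -1.35, 0.1],
    [0.014, -0.2915, -0.238, -1.5, 0.1],
    [0.014, -0.2915, -0.238, -1.65, 0.1],
    [0.014, -0.2915, -0.238, -1.8, 0.1],
  ],
)

```text
time: 8.9
ee_pos: [0.4259, 0.3203, 0.1781]
tcp_rot: [-22.5, 89.4, -19.8]
wrist_force: [0.9, -0.2, 0.1]
opening: 0.0471
```

```bash
python3 -c "
from h import *
plan(.4267,.3206,.14,114)"
```

```text
jaw 92.66 tcp [0.4259 0.3203 0.1781] toolx [ 0.01  -0.003 -1.   ] q6 34.5 t 8.9 open 0.0471
shift [0.0381 0.0004 0.0005] roll rad -0.3725 alt 2.769
```

Request:
apply_moves(
  commands=[
    [0, 0, 0, -0.15, 0.1],
    [0, 0, 0, -0.3, 0.1],
    [0, 0, 0, -0.37, 0.1],
    [0, 0, 0, -0.37, 0.1],
    [0, 0, 0, -0.37, 0.1],
  ],
)

```text
time: 9.4
ee_pos: [0.4254, 0.32, 0.1768]
tcp_rot: [-54.3, 89.5, -30.6]
wrist_force: [0.2, -0.1, 1.0]
opening: 0.0469
```

```bash
cat > cv.py <<'E'
from h import *
o=bot.get_obs();c=cams.camera("wrist");cv2.imwrite("pics/w4.png",c["frame"]);W=cloud(c,o)
F=np.isfinite(W).all(-1)&(np.hypot(W[...,0]-.427,W[...,1]-.32)<.12)
for n,a,b in [("plate",.007,.016),("bar",.035,.045)]:
    P=W[F&(W[...,2]>a)&(W[...,2]<b)]
    print(n,len(P),cv2.minAreaRect((P[:,:2]*1000).astype(np.float32)),np.percentile(P[:,2],[5,50,95]).round(4))
plan(.4267,.3206,.018,114)
E
python3 cv.py
```

```text
plate 11141 ((424.66583251953125, 320.0518493652344), (164.10227966308594, 104.06625366210938), 23.486862182617188) [0.01   0.0112 0.0124]
bar 494 ((424.4853210449219, 320.00927734375), (59.905029296875, 9.835519790649414), 23.447399139404297) [0.0379 0.0391 0.0402]
jaw 113.72 tcp [0.4255 0.32   0.1771] toolx [ 0.008 -0.004 -1.   ] q6 13.5 t 9.45 open 0.0469
shift [0.1591 0.0012 0.0003] roll rad -0.0048 alt 3.137
```

View pics/w4.png

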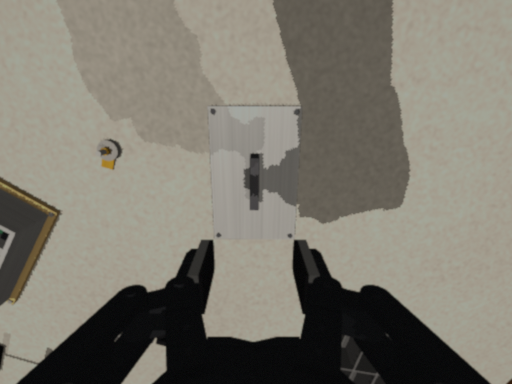

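The wrist view shows the cover at (254,173): its plate fits 164 × 104 mm, so it is the larger one. The handle bar at (254,181) is centred between the jaws.

```bash
python3 -c "
from h import *
plan(.4246,.3200,.019,113.5)"
```

```text
jaw 113.72 tcp [0.4255 0.32   0.1771] toolx [ 0.008 -0.004 -1.   ] q6 13.5 t 9.45 open 0.0469
shift [ 0.1581  0.0015 -0.0018] roll rad 0.0039 alt -3.138
```

Request:
apply_moves(
  commands=[
    [0.04, 0.0015, -0.002, 0.004, 0.1],
    [0.08, 0.0015, -0.002, 0.004, 0.1],
    [0.12, 0.0015, -0.002, 0.004, 0.0],
    [0.145, 0.0015, -0.002, 0.004, -0.2],
    [0.155, 0.0015, -0.002, 0.004, -0.2],
    [0.158, 0.0015, -0.002, 0.004, -0.2],
    [0.158, 0.0015, -0.002, 0.004, -0.2],
    [0.158, 0.0015, -0.002, 0.004, -0.2],
  ],
)

```text
time: 10.25
ee_pos: [0.4252, 0.3205, 0.0207]
tcp_rot: [-39.9, 89.4, -16.4]
wrist_force: [-0.1, 0.8, 0.2]
opening: 0.034
```

Request:
apply_moves(
  commands=[
    [0, 0, 0, 0, -1],
    [0, 0, 0, 0, -1],
    [0, 0, 0, 0, -1],
    [0, 0, 0, 0, -1],
    [0, 0, 0, 0, -1],
    [0, 0, 0, 0, -1],
  ],
  newtons=80,
)

```text
time: 10.85
ee_pos: [0.426, 0.3211, 0.0223]
tcp_rot: [-30.2, 89.3, -6.8]
wrist_force: [-0.5, -0.5, 6.6]
opening: 0.0082
```

Request:
apply_moves(
  commands=[
    [-0.01, 0, 0, 0, -1],
    [-0.03, 0, 0, 0, -1],
    [-0.06, 0, 0, 0, -1],
    [-0.1, 0, 0, 0, -1],
    [-0.13, 0, 0, 0, -1],
    [-0.13, 0, 0, 0, -1],
    [-0.13, 0, 0, 0, -1],
  ],
)

```text
time: 11.55
ee_pos: [0.4246, 0.3214, 0.1529]
tcp_rot: [-26.8, 89.2, -3.3]
wrist_force: [0.3, 0.4, -3.7]
opening: 0.0078
```

```bash
cat > held.py <<'E'
from h import *
import sys
o=bot.get_obs();c=cams.camera("wrist");W=cloud(c,o);R=rot(o);T=(W-o["ee_pos"])@R
if len(sys.argv)>1: cv2.imwrite(f"pics/{sys.argv[1]}.png",c["frame"])
m=np.isfinite(T).all(-1)&(abs(T[...,0]-.008)<.014)&(np.hypot(T[...,1],T[...,2])<.11)
P=T[m];q=cv2.minAreaRect((P[:,1:]*1000).astype(np.float32));print("plate in tool (y,z)",len(P),np.round(q[0],2),np.round(q[1],1),round(q[2],2))
Q=W[m];A=np.c_[Q[:,:2],np.ones(len(Q))]
k=np.ones(len(Q),bool)
for _ in range(5):
    s=np.linalg.lstsq(A[k],Q[k,2],rcond=None)[0];k=abs(A@s-Q[:,2])<.003
print("plate slope world",s[:2].round(4),"z at tcp",round(float(s[:2]@o["ee_pos"][:2]+s[2]),4))
q=cv2.minAreaRect((Q[:,:2]*1000).astype(np.float32));print("plate world",np.round(q[0],2),np.round(q[1],1),round(q[2],2), "minus tcp",np.round(np.array(q[0])-1000*np.array(o["ee_pos"][:2]),2))
plan(.6456,.0364,.16,79)
print("wrench",np.round(o["wrist_force"],1),np.round(o["torque"],2))
E
python3 held.py w5
```

```text
plate in tool (y,z) 27041 [ 0.45 -1.32] [104.5 164. ] 0.16
plate slope world [ 0.0012 -0.0015] z at tcp 0.1418
plate world [423.32 321.28] [164.  104.5] 23.31 minus tcp [-1.24 -0.13]
jaw 113.47 tcp [0.4241 0.3211 0.1516] toolx [ 0.012 -0.002 -1.   ] q6 13.9 t 11.6 open 0.0075
shift [-0.0052 -0.3494  0.0898] roll rad 0.6016 alt -2.54
wrench [ 0.3  0.4 -3.7] [-0.03  0.    0.03]
```

View pics/w5.png

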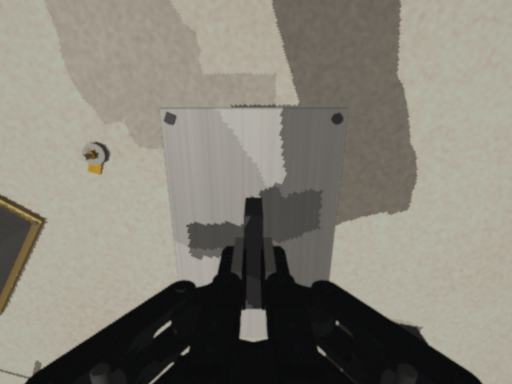

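```bash
python3 -c "
from h import *
plan(.6468,.0358,.14,79)"
```

```text
jaw 113.47 tcp [0.4241 0.3211 0.1516] toolx [ 0.012 -0.002 -1.   ] q6 13.9 t 11.6 open 0.0075
shift [ 0.0148 -0.3503  0.0905] roll rad 0.6016 alt -2.54
```

Request:
apply_moves(
  commands=[
    [0, -0.02, 0.005, 0.05, -1],
    [0, -0.055, 0.014, 0.1, -1],
    [0, -0.09, 0.023, 0.16, -1],
    [0, -0.125, 0.032, 0.22, -1],
    [0, -0.16, 0.041, 0.28, -1],
    [0, -0.195, 0.05, 0.34, -1],
    [0, -0.23, 0.06, 0.4, -1],
    [0, -0.265, 0.068, 0.46, -1],
    [0, -0.3, 0.078, 0.52, -1],
    [0.002, -0.33, 0.085, 0.57, -1],
    [0.006, -0.345, 0.089, 0.6, -1],
    [0.01, -0.35, 0.0905, 0.6, -1],
  ],
)

```text
time: 12.8
ee_pos: [0.6466, 0.0348, 0.1426]
tcp_rot: [-3.3, 89.5, -14.3]
wrist_force: [-0.2, 0.4, -2.4]
opening: 0.0078
```

Request:
apply_moves(
  commands=[
    [0.004, 0, 0, 0, -1],
    [0.004, 0, 0, 0, -1],
  ],
)

```text
time: 13.0
ee_pos: [0.6455, 0.0356, 0.137]
tcp_rot: [-8.7, 89.6, -19.7]
wrist_force: [0.0, -0.2, -1.9]
opening: 0.0077
```

```bash
cat > chk.py <<'E'
from h import *
o=bot.get_obs()
for n in ["top","scene"]:
    c=cams.camera(n);W=cloud(c);z=o["ee_pos"][2]-.011
    P=W[np.isfinite(W).all(-1)&(np.hypot(W[...,0]-o["ee_pos"][0],W[...,1]-o["ee_pos"][1])<.11)&(abs(W[...,2]-z)<.01)]
    q=cv2.minAreaRect((P[:,:2]*1000).astype(np.float32));print(n,"held plate",len(P),np.round(q[0],2),np.round(q[1],1),round(q[2],2))
    cv2.imwrite(f"pics/{n}_h.png",c["frame"])
E
python3 held.py w6; python3 chk.py
```

```text
plate in tool (y,z) 27050 [-0.11 -1.36] [104.6 163.9] 0.2
plate slope world [-0.0042  0.0022] z at tcp 0.1259
plate world [644.19  35.71] [104.6 163.9] 78.86 minus tcp [-1.29  0.12]
jaw 79.08 tcp [0.6457 0.0358 0.1378] toolx [ 0.007 -0.002 -1.   ] q6 14.2 t 13.05 open 0.0082
shift [-0.0222  0.0006 -0.    ] roll rad 0.0013 alt -3.14
wrench [ 0.  -0.2 -1.9] [0.06 0.   0.01]
top held plate 13 [708.54 -26.7 ] [14.3  4.7] 10.73
scene held plate 1897 [645.28  37.02] [108.  164.7] 78.69
```

```bash
python3 -c "
from h import *
plan(.6465,.0357,.082,79.1)"
```

```text
jaw 79.07 tcp [0.6462 0.0358 0.1389] toolx [ 0.009 -0.002 -1.   ] q6 14.2 t 13.15 open 0.0079
shift [ 0.0569 -0.     -0.0002] roll rad -0.0005 alt 3.141
```

Request:
apply_moves(
  commands=[
    [0.015, 0, 0, 0, -1],
    [0.03, 0, 0, 0, -1],
    [0.042, 0, 0, 0, -1],
    [0.05, 0, 0, 0, -1],
    [0.055, 0, 0, 0, -1],
    [0.057, 0, 0, 0, -1],
    [0.057, 0, 0, 0, -1],
    [0.057, 0, 0, 0, -1],
  ],
)

```text
time: 13.95
ee_pos: [0.647, 0.0356, 0.0824]
tcp_rot: [-0.7, 89.4, -11.6]
wrist_force: [1.3, 0.1, -3.0]
opening: 0.0074
```

```bash
python3 held.py w7;python3 chk.py; python3 -c "
from h import *
plan(.6465,.0357,.0735,79.1)"
```

```text
plate in tool (y,z) 27049 [ 0.   -1.05] [104.7 164.2] 0.03
plate slope world [-0.0005  0.0025] z at tcp 0.0713
plate world [646.03  35.82] [104.7 164.3] 79.03 minus tcp [-0.92  0.18]
jaw 79.07 tcp [0.647  0.0357 0.0825] toolx [ 0.01  -0.002 -1.   ] q6 14.2 t 14.0 open 0.0079
shift [-0.0775  0.0005 -0.0007] roll rad 0.0012 alt -3.14
wrench [ 1.3  0.1 -3. ] [ 0.    0.04 -0.01]
top held plate 17 [709.04 -26.28] [18.7  4.8] 0.59
scene held plate 1805 [646.87  36.38] [107.5 164.4] 78.48
jaw 79.07 tcp [0.647  0.0357 0.0824] toolx [ 0.01  -0.002 -1.   ] q6 14.2 t 14.1 open 0.0076
shift [ 0.0089 -0.     -0.0005] roll rad -0.0006 alt 3.141
```

Request:
apply_moves(
  commands=[
    [0.002, 0, -0.0008, 0, -1],
    [0.004, 0, -0.0008, 0, -1],
    [0.006, 0, -0.0008, 0, -1],
    [0.0075, 0, -0.0008, 0, -1],
    [0.0085, 0, -0.0008, 0, -1],
    [0.0085, 0, -0.0008, 0, -1],
    [0.0085, 0, -0.0008, 0, -1],
  ],
)

```text
time: 14.8
ee_pos: [0.6461, 0.0358, 0.0744]
tcp_rot: [-0.5, 89.4, -11.4]
wrist_force: [-3.6, -0.8, 4.0]
opening: 0.0082
```

```bash
python3 held.py w8
```

```text
plate in tool (y,z) 27062 [ 0.04 -1.2 ] [104.6 164. ] 0.05
plate slope world [-0.0006 -0.0008] z at tcp 0.0633
plate world [645.07  36.04] [104.6 164. ] 79.01 minus tcp [-1.07  0.24]
jaw 79.07 tcp [0.6462 0.0358 0.0744] toolx [ 0.01  -0.002 -1.   ] q6 14.2 t 14.85 open 0.0078
shift [-0.0856  0.0004  0.0002] roll rad 0.0012 alt -3.14
wrench [-3.6 -0.8  4. ] [0.09 0.74 0.03]
```

The plate top is at 63.3 mm (63 when seated), level, with contact force. A light press, then open.

Request:
apply_moves(
  commands=[
    [0.001, 0, 0, 0, -1],
    [0.001, 0, 0, 0, -1],
    [0.001, 0, 0, 0, -1],
  ],
)

```text
time: 15.15
ee_pos: [0.6462, 0.0358, 0.0743]
tcp_rot: [0.6, 89.4, -10.4]
wrist_force: [-5.5, -1.0, 7.8]
opening: 0.0077
```

Request:
apply_moves(
  commands=[
    [0, 0, 0, 0, -0.3],
    [0, 0, 0, 0, -0.1],
    [0, 0, 0, 0, 0],
    [-0.002, 0, 0, 0, 0],
    [-0.015, 0, 0, 0, 0],
    [-0.04, 0, 0, 0, 0],
    [-0.08, 0, 0, 0, 0],
    [-0.1, 0, 0, 0, 0],
    [-0.1, 0, 0, 0, 0],
    [-0.1, 0, 0, 0, 0],
  ],
)

```text
time: 16.15
ee_pos: [0.6454, 0.0361, 0.1751]
tcp_rot: [2.0, 89.3, -8.9]
wrist_force: [0.5, 0.1, 0.1]
opening: 0.0429
```

```bash
python3 - <<'E'
from h import *
o=bot.get_obs();c=cams.camera("wrist");cv2.imwrite("pics/w9.png",c["frame"]);W=cloud(c,o)
F=np.isfinite(W).all(-1)&(np.hypot(W[...,0]-.646,W[...,1]-.036)<.11)&(abs(W[...,2]-.063)<.006)
P=W[F];print(cv2.minAreaRect((P[:,:2]*1000).astype(np.float32)))
A=np.c_[P[:,:2]-[.6456,.0363],np.ones(len(P))];print("slope,z",np.linalg.lstsq(A,P[:,2],rcond=None)[0].round(4))
print(np.round(o["ee_pos"],3),o["opening"],np.round(o["wrist_force"],1),o["time"])
c=cams.camera("scene");W=cloud(c);P=W[np.isfinite(W).all(-1)&(np.hypot(W[...,0]-.646,W[...,1]-.036)<.11)&(abs(W[...,2]-.063)<.008)]
print("scene",cv2.minAreaRect((P[:,:2]*1000).astype(np.float32)),np.median(P[:,2]))
E
```

```text
((644.6182861328125, 36.29102325439453), (104.44535064697266, 163.29835510253906), 79.1565170288086)
slope,z [-0.0004 -0.0008  0.0633]
[0.645 0.036 0.175] 0.04289669141931705 [0.5 0.1 0.1] 16.15
scene ((645.7570190429688, 36.58206558227539), (107.58358764648438, 164.02415466308594), 79.14432525634766) 0.0633468874926128
```

View pics/w9.png

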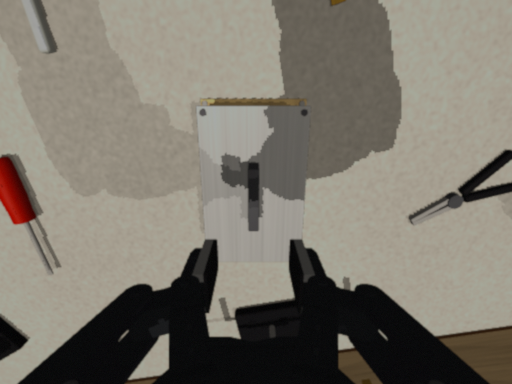

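The cover sits level on the box at (253,184), plate top at 63.3 mm and slope under 0.001. The gripper is clear, so I'm handing in.

```bash
python3 -c "
from h import *
print(bot.job_done())"
```

```text
the job is handed in; nothing more can be done
None
```

The battery is in the empty end of the aluminium box and the larger cover is seated on it. I handed the job in at about 16 s; the hand-in reports no verdict.

- **Battery:** after release it lay flat near the centre of the bay, with its top at 30.3 mm (13 mm floor + 17 mm battery). It has been out of sight since the cover went on.
- **Cover:** I confirmed it as the larger one by its 164 × 104 mm plate and held it until it rested on the rim. After release its plate top was at 63.3 mm (63 mm nominal), with slope under 0.001 rad. It was within about 1 mm and 0.2° of the box.
- **Other things on the bench:** my path never went near them and nothing looked disturbed, but I did not re-measure their positions.

**Disagreements:** the wrist and scene cameras differed by about 1 mm on the cover's position. The tool was tilted about 0.6°, but the cover stayed level. The top camera could not see the held cover because the arm was in the way.

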